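# Load a test panel on the levelled tilt stand

### The arm

A 7-joint arm with a two-finger parallel gripper is mounted at the origin on the work surface. World frame = base frame: x ahead of the robot, y to its left, z up, the work surface at z = 0. Lengths are in m, angles in rad, forces in N, time in s.
With the tool pointing down it reaches from about 0.4 to 0.9 m from the base axis. Payload 5.5 kg.
Tool frame: the origin (TCP) lies midway between the tips of the shut fingers; the grasp point (between the pads) lies 19 mm behind it; x points along the fingers, y is the direction in which the jaws open and shut, and the axes are right-handed (so a half turn about x gives the same grasp; the last joint's range is limited). The gripper opens to 92 mm and grips with 3 to 60 N. Pads are 19 mm wide; open, the fingers measure 130 mm over their backs; the gripper's body (75 mm by 190 mm) begins 47 mm behind the grasp point.
Start: joints at [1.45, 0.501, -0.427, 1.55, 0.221, 1.138, -0.21], TCP at [0.243, -0.603, 0.227] pointing down, gripper open.
Joint ranges: [-2.88, 2.88], [-0.31, 2.03], [-1.54, 1.56], [0.2, 2.42], [-1.41, 4.55], [0.19, 2.02], [-2.57, 2.57]. Speed limits (rad/s): [2.57, 2.57, 3.14, 3.14, 3.14, 3.14, 3.14].

### API

Orientations are given as a unit quaternion [w, x, y, z].
In Python, from plant import bot gives the robot as it stands.
- The arm moves only by the tool arm_command, never from a script. Its argument "plan" is a list that holds one entry, the list of rows, each a list of 5 numbers: the shift along the tool's x, y, z in cm, then the turn about the tool's x in degrees, then the opening, from 0 (shut) to 1 (fully open). In form: [[[tx, ty, tz, spin, gripper], ...]]. A call has 1 to 12 rows; each row is the pose to reach, as a shift and turn from the pose commanded when the call began, along the tool's axes at that moment; what a row does not reach only later rows make up. A row lasts 1/8 s, in which the tool goes at most 62.5 mm and 10.7 degrees, less where a joint would pass 70% of its speed; a pose out of reach is approached as far as the arm can. A call with a gripper value outside its range is refused whole. The fingers move at their own pace and stop on an object; "squeeze" is the grip in N (left out, the last holds). Time passes only in rows, so rows that repeat a pose let the fingers close. It gives the time, the measured TCP pose, the force and the opening at its end, in the units of the state.
- bot.observe(): the state, without advancing time (a new reading comes with each control period).
- bot.capture(name): name is "side" or "top"; returns a dict with "color" (400x640x3 uint8, blue, green, red), "intrinsics" (3x3 intrinsics, pixels), "position" and "rotation" of the camera in the world. Camera axes: x right, y up, looking along -z (the intrinsics and any distortion apply to the point x, -y, -z); pixel columns grow to the right and rows downward; lengths in m; the calibration is good to about 2 mm. A picture is of the moment at which its call begins. There is no depth.
- bot.hand_in(): hands the job in, once; it reports no verdict.
The state is a dict: "clock": time; "joint_pos": joint angles; "qvel": joint speeds; "effort": joint torques, N m; "ee_pos": TCP position; "ee_rot": TCP orientation; "ft_force": force on the tool from outside, world axes, zero at the start; "ft_torque": the same for the moment, N m; "width": finger opening in m.
Only numpy, scipy, OpenCV 4.12 (cv2) and the standard library are available. Lean on these libraries where they do the work, as an engineer would, in place of code of your own. Each camera call takes 0.05 s, during which the arm holds its last target.

### The job

Set up the orange test panel for a flat reading: first push the stand's sprung tilting plate down by its black rubber strip until the red catch holds it level by itself. Then take the orange panel from its drying rest, hook its lower edge (the end without the hole) fully home under the ledge of the free right-hand rest, swing the top edge down so it lies flat and square, face up, and let go. Keep the gripper off the reference panel on the left and leave the blue panel and the meter where they are.

Things in the scene. Friction and masses are not known exactly. Their poses are not given: they have to be found in the camera images.
- hinge (a point): Middle of the hinge pin of the tilting sample stand, 45 mm above the bench. The stand has a grey base, 285 x 215 mm, fixed to the bench, and an aluminium plate 236 mm long from this pin, 200 wide, 6 thick. The pin is at the end nearer the robot; the far rim stands up. Axes: x level from the pin to the far side, y left along the pin, z up. A thin quadrant rod stands at y = +112 mm.
- plate (a joint): Tilt of the plate about the pin, rad: 0 level, positive far rim up; starts near 0.5. A spring holds it up: about 2 N at the push strip at first, 8 N at level, up to 15 N in all as the catch gives way over the last 20 mm. Push it 0.02 rad (4 mm) past level; the catch snaps over, and let go it rises back to level (0 to 0.01) and stays. The stop is at -0.03.
- push_strip (a point): Middle of the top of the black ribbed rubber push strip near the plate's far rim: 209 mm from the pin along the plate, 7 mm above the pin's line. The strip is 36 mm along the plate x 150 mm across. Axes turn with the plate: x from hinge to rim, y left, z out of its face.
- catch_hook (a point): Tip of the hook of the red sprung catch, upright on the base at the middle of the far side, 3 mm above the level plate's face; the catch stands up to 28 mm above that face. Its sloped front lets the steel tongue of the far rim push past, then the hook snaps over it.
- rest_foot (a point): Foot of the free right-hand rest, where the ledge's upright meets the rest's top: on its centre line, 22 mm from the pin, 17 mm above the pin's line. Axes turn with the plate: x from the ledge to the far rim, y left, z out of its face. The rest is a black bar 56 mm wide, 154 long, its top 14 mm above the plate, so the panel overhangs it by 7 mm each side.
- ledge_lip (a point): Middle of the lower front edge of the steel ledge over the foot of the free rest. The ledge is 60 mm wide and overhangs the rest by 9 mm, with a gap of 11 mm below it; it is 4 mm thick. Axes as the plate. The panel's lower edge goes under it, up against the upright, with the top edge raised about 0.2 to 0.3 rad.
- rest_head (a point): Foot of the front face of the steel stop at the head of the free rest, 154 mm from the ledge's upright; the stop is 6 mm high, 40 wide. From ledge lip to stop are only 145 mm, so the 150 mm panel goes in tilted, lower edge first, and its top edge then comes down in front of the stop. Axes as the plate.
- master_center (a point): Centre of the reference panel fixed on the plate's left-hand rest: darker orange, 150 x 70 x 5 mm, 104 mm left of the free rest's centre line.
- panel_center (a point): Centre of the loose bright orange test panel, 150 x 70 x 5 mm, 60 g, rigid, with a 7 mm hole near its top end. Axes: x along it to the hole end, z out of its painted face. It lies flat, hole end away from the robot, underside 22 mm above the bench, on an aluminium drying rest 50 mm wide with ridges 45 mm before and behind its centre: grip it across its 70 mm width.
- panel_low (a point): Middle of the orange panel's lower edge, at its underside: the end without the hole, 75 mm from its centre. Axes as the panel.
- panel: The same orange panel as a body; origin at the centre of its underside.
- blue_panel: Dark blue panel of the same size on the other, like drying rest (the two may be swapped); leave it. Origin at the centre of its underside.
- meter: Grey and white hand-held colour meter, 160 x 60 x 114 mm, standing in its black dock behind the drying rests; leave it. Origin at the centre of its underside.
Mind the look-alikes: they are no part of the job. There is more than one size of the panel; the job needs the larger.

How it is judged:
On the way, in this order (a step that is already met when the one before it is completed fails the run):
1. the plate is level and stays there with the catch holding it, nothing touching it from above (value of joint plate below 0.03 rad and contact force between each of the arm, the fingers and anything else below 0.1 N), for 0.3 s.
2. the orange panel's lower edge is under the ledge while its top edge is still raised (x of panel_low in the frame of rest_foot between -0.004 and 0.008 m and y of panel_low in the frame of rest_foot between -0.015 and 0.015 m and z of panel_low in the frame of rest_foot between -0.003 and 0.007 m and angle between panel_center's own z axis and vertical above 0.045 rad), for 0.05 s.
At the end, for the whole second after the job is handed in: The plate is held level by its catch (tilt under 0.03 rad); the orange panel lies still on the right-hand rest, flat (within 0.035 rad, painted face up), its lower edge under the ledge within 6 mm of the upright, resting on the bar, within 8 mm of the rest's centre line and square within 0.08 rad (value of joint plate below 0.03 rad and angle between panel_center's own z axis and vertical below 0.035 rad and x of panel_low in the frame of rest_foot between -0.003 and 0.006 m and y of panel_low in the frame of rest_foot between -0.008 and 0.008 m and z of panel_low in the frame of rest_foot between -0.003 and 0.003 m and angle between the x axis of panel_center and the x axis of rest_foot, either way round below 0.08 rad and linear speed of panel below 0.01 m/s); the robot touches nothing.
It fails at once if the gripper or arm touches the reference panel (contact force between any of the fingers, the arm and plate_c3 above 1 N).
It fails at once if the blue panel is moved more than 20 mm (distance of blue_panel from where it was at the start of the episode above 0.02 m).
It fails at once if the meter is moved more than 20 mm (distance of meter from where it was at the start of the episode above 0.02 m).
It also fails if it takes over 56 s, if anything falls off the work surface, if the arm or the gripper's body presses on something with over 40 N, if the wrist force passes 120 N, or if a joint passes its speed limit or range.

## Working session

There is one attempt and no reset: what is moved stays moved. The work goes in short steps, Python scripts to look and compute and a tool call to move; the robot and the scene stay as the last step left them, time stands still between calls to the robot, and variables do not carry over. Pictures are saved under pics/ and viewed, and the job is handed in when it is done.

Besides the shell and the picture viewer there is one more tool, called by a JSON object that holds its "api" and its "payload". arm_command: Moves the arm, as the interface text tells. Its arguments: {"type":"object","properties":{"plan":{"type":"array","items":{"type":"array","items":{"type":"array","items":{"type":"number"}}}},"squeeze":{"type":"number"}},"required":["plan"]}

```bash
ls; mkdir -p pics; python3 - <<'E'
from plant import bot
import cv2
s=bot.observe()
for k,v in s.items(): print(k,v)
for n in("side","top"):
    c=bot.capture(n); cv2.imwrite(f"pics/{n}0.png",c["color"]); print(n,c["intrinsics"],c["position"],c["rotation"],[k for k in c])
E
```

```text
pics
clock 0.0
joint_pos [ 1.45018549  0.50185345 -0.42679725  1.55142045  0.22078551  1.13837006
 -0.21028532]
qvel [-0.00155979 -0.0005181  -0.00019994 -0.00076587  0.00112926 -0.00017155
  0.00164348]
effort [ 1.43538891e-04 -5.66600919e+01 -5.81644267e+00 -2.79111332e+01
 -6.85816468e-02  3.07798607e-02  2.01669573e-04]
ee_pos [ 0.24309172 -0.6020633   0.22568772]
ee_rot [-0.13419101 -0.69401203 -0.13558501  0.69423107]
ft_force [-0.325049   -0.26885526 -0.08336128]
ft_torque [ 0.06601353 -0.03413998 -0.0040231 ]
width 0.09176416453423462
side [[385.84711802   0.         312.02888342]
 [  0.         385.84711802 200.93666137]
 [  0.           0.           1.        ]] [ 0.43538432 -0.62699714  0.6518785 ] [ 0.926667    0.3741822  -0.01576513 -0.03205334] ['color', 'intrinsics', 'position', 'rotation']
top [[496.98405975   0.         310.25379439]
 [  0.         496.98405975 187.75548122]
 [  0.           0.           1.        ]] [ 0.45033063 -0.05923205  1.17468199] [-0.70059685 -0.00710321  0.0174647   0.7133082 ] ['color', 'intrinsics', 'position', 'rotation']
```

View pics/side0.png

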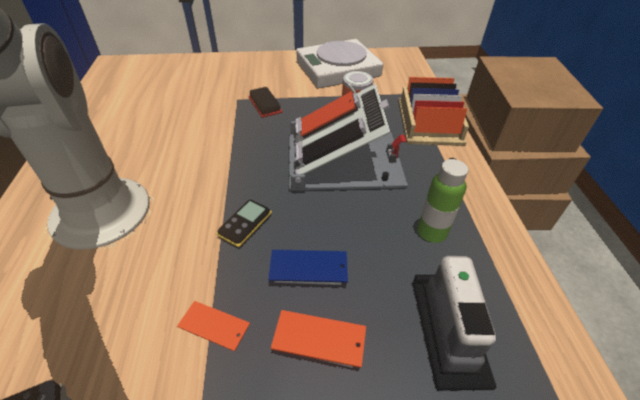

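View pics/top0.png

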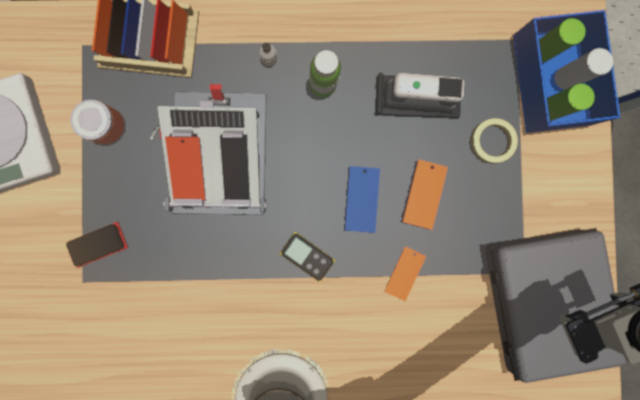

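Look-alikes of the test panel (top view): the large orange panel at (425,195), the small orange card at (405,273), the reference panel on the stand at (185,168), and orange cards in the rack at (110,30) and (178,35). I choose (425,195) and will check it in a crop.

```bash
cat > h.py <<'E'
import numpy as np, cv2
from scipy.spatial.transform import Rotation as Ro
from plant import bot
def rot(q): return Ro.from_quat([q[1],q[2],q[3],q[0]]).as_matrix()
def ray(c,uv):
    d=np.linalg.inv(c["intrinsics"])@np.array([uv[0],uv[1],1.]); d=d*[1,-1,-1]
    d=rot(c["rotation"])@d; return np.array(c["position"]),d/np.linalg.norm(d)
def onz(c,uv,z):
    o,d=ray(c,uv); return o+d*(z-o[2])/d[2]
def proj(c,p):
    q=rot(c["rotation"]).T@(np.array(p)-c["position"])*[1,-1,-1]; q=c["intrinsics"]@q; return q[:2]/q[2]
def tri(c1,u1,c2,u2):
    o1,d1=ray(c1,u1);o2,d2=ray(c2,u2)
    A=np.stack([d1,-d2],1); t=np.linalg.lstsq(A,o2-o1,rcond=None)[0]
    a=o1+d1*t[0];b=o2+d2*t[1]; return (a+b)/2,np.linalg.norm(a-b)
def crop(c,x0,y0,x1,y1,s,name):
    im=cv2.resize(c["color"][y0:y1,x0:x1],None,fx=s,fy=s,interpolation=cv2.INTER_CUBIC); cv2.imwrite("pics/"+name,im)
E
python3 - <<'E'
from h import *
t=bot.capture("top"); s=bot.capture("side")
crop(t,150,70,280,220,4,"t1.png"); crop(s,275,70,420,200,5,"s1.png"); 
a=cv2.resize(t["color"][140:310,330:460],None,fx=3,fy=3);cv2.imwrite("pics/t2.png",a)
print(rot(bot.observe()["ee_rot"]).round(4))
def panel(c,z,pt):
    hsv=cv2.cvtColor(c["color"],cv2.COLOR_BGR2HSV)
    m=cv2.inRange(hsv,(3,140,120),(16,255,255))
    n,l,st,ce=cv2.connectedComponentsWithStats(m)
    k=l[pt[1],pt[0]]; print(k,st[k],ce[k])
    cs,_=cv2.findContours((l==k).astype(np.uint8),cv2.RETR_EXTERNAL,cv2.CHAIN_APPROX_NONE)
    c0=max(cs,key=cv2.contourArea).reshape(-1,2)
    w=np.array([onz(c,p,z)[:2] for p in c0]); r=cv2.minAreaRect((w*1000).astype(np.float32)); print(z,r); return r
panel(t,.027,(425,195)); panel(s,.027,(310,338)); 
panel(t,.005,(405,273))
E
```

```text
[[-4.000e-04  3.744e-01 -9.273e-01]
 [ 1.100e-03 -9.273e-01 -3.744e-01]
 [-1.000e+00 -1.200e-03 -0.000e+00]]
8 [ 403  161   44   68 1889] [424.43091583 194.30174696]
0.027 ((470.62921142578125, -340.920654296875), (68.81179809570312, 147.72207641601562), 74.50772857666016)
14 [ 271  310   95   57 3671] [319.4592754  337.89594116]
0.027 ((470.427490234375, -342.7179870605469), (71.74011993408203, 150.0326690673828), 74.48414611816406)
16 [ 385  248   40   52 1089] [404.57392103 273.65932048]
0.005 ((285.5877685546875, -294.74139404296875), (53.1239128112793, 114.39437866210938), 63.37702941894531)
```

View pics/t1.png

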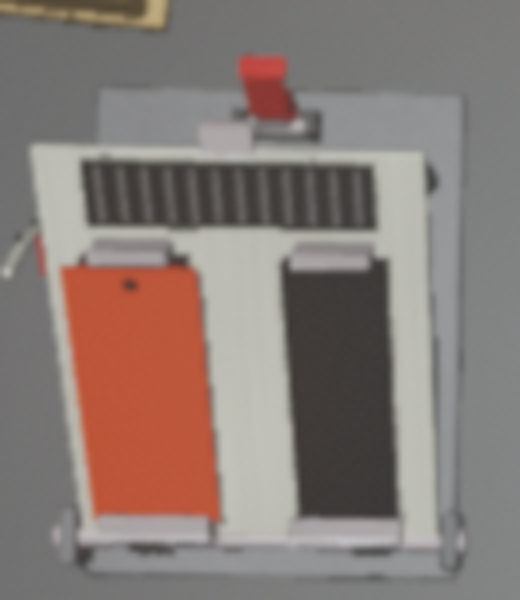

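View pics/s1.png

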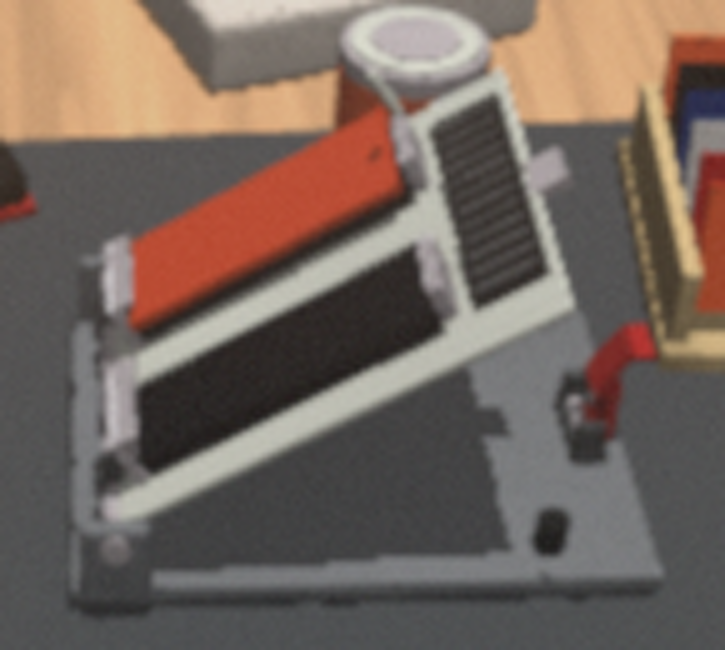

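View pics/t2.png

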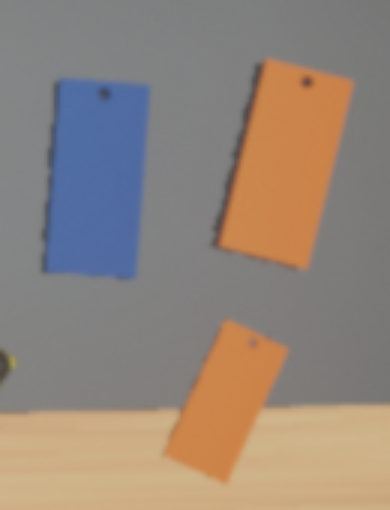

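The crop shows the large panel with its hole at its far end (top ~(432,167)). It measures 150 x 70 mm, against 114 x 53 for the small one, so the choice holds. Next I'll triangulate the stand.

```bash
python3 - <<'E'
from h import *
t=bot.capture("top"); s=bot.capture("side")
T=lambda x,y:(x/4+150-.375,y/4+70-.375); S=lambda x,y:(x/5+275-.4,y/5+70-.4)
P={}
for n,a,b in [("sTL",(82,161),(497,92)),("sTR",(376,167),(548,268)),("sBR",(376,231),(478,308)),("sBL",(90,226),(430,130)),
 ("plTR",(422,152),(574,300)),("ledgeR_R",(398,520),(125,395)),("catchtop",(264,66),(640,338)),("pinR",(462,540),(112,550)),
 ("restTR",(387,262),(438,322)),("refBL?",(98,517),(130,240)),("baseTR",(462,97),(660,578))]:
    p,e=tri(t,T(*a),s,S(*b)); P[n]=p; print(n,p.round(4),round(e,4))
c=sum(P[k] for k in("sTL","sTR","sBR","sBL"))/4; print("strip",c.round(4))
y=(P["sTL"]+P["sBL"]-P["sTR"]-P["sBR"]); print("yaw",np.degrees(np.arctan2(-y[0],y[1])),np.linalg.norm(y)/2)
x=P["sTL"]+P["sTR"]-P["sBL"]-P["sBR"]; print("tilt",np.arctan2(x[2],np.hypot(*x[:2])),np.linalg.norm(x)/2)
a=onz(t,T(62,535),.045);b=onz(t,T(462,541),.045);print("pin",a,b,(a+b)/2,np.degrees(np.arctan2(-(a-b)[0],(a-b)[1])))
E
```

```text
sTL [0.6481 0.2068 0.1697] 0.0
sTR [0.6426 0.058  0.1708] 0.0002
sBR [0.6143 0.0609 0.149 ] 0.0019
sBL [0.6179 0.2084 0.1492] 0.0007
plTR [0.6495 0.0347 0.1704] 0.0007
ledgeR_R [0.4616 0.0558 0.1128] 0.005
catchtop [0.7174 0.1305 0.0764] 0.001
pinR [0.4517 0.0269 0.0457] 0.0025
restTR [0.5973 0.056  0.146 ] 0.0006
refBL? [0.4692 0.2229 0.0821] 0.0002
baseTR [0.7132 0.0255 0.0127] 0.0004
strip [0.6307 0.1335 0.1597]
yaw -1.7526572265923024 0.14820674334606135
tilt 0.6239247307848396 0.036149234890678415
pin [0.45991523 0.25286723 0.045     ] [0.45240515 0.0269537  0.045     ] [0.45616019 0.13991047 0.045     ] -1.903991593418032
```

```bash
cat >> h.py <<'E'
PIN=np.array([.456,.1392,.045]); YAW=np.radians(-1.8)
def stand(x,y,z):
    c,s=np.cos(YAW),np.sin(YAW); return PIN+[c*x-s*y,s*x+c*y,z]
def to(p,yaw=None):
    o=bot.observe(); R=rot(o["ee_rot"]); d=R.T@(np.array(p)-o["ee_pos"])*100
    ang=np.degrees(np.arctan2(R[1,1],R[0,1])); sp=None
    if yaw is not None: sp=-((yaw-ang+90)%180-90)
    print("target",np.round(p,4),"cm",d.round(2),"spin",sp)
def st():
    o=bot.observe(); R=rot(o["ee_rot"]);print("t",o["clock"],"p",o["ee_pos"].round(4),"F",np.round(o["ft_force"],1),"w",round(o["width"],4),"yawY",np.degrees(np.arctan2(R[1,1],R[0,1])).round(2),"x",R[:,0].round(4), "q",o["joint_pos"].round(2))
E
python3 - <<'E'
from h import *
to(stand(.174,-.02,.255),-91.8)
E
```

```text
target [0.6293 0.1137 0.3   ] cm [ -7.33 -51.96 -62.61] spin 23.792368754726056
```

{"api": "arm_command", "payload": {"plan": [[[-7.5, 0, 0, 0, 0], [-7.5, -6, -7, 8, 0], [-7.5, -52, -62.6, 23.8, 0], [-7.5, -52, -62.6, 23.8, 0], [-7.5, -52, -62.6, 23.8, 0], [-7.5, -52, -62.6, 23.8, 0], [-7.5, -52, -62.6, 23.8, 0], [-7.5, -52, -62.6, 23.8, 0], [-7.5, -52, -62.6, 23.8, 0], [-7.5, -52, -62.6, 23.8, 0], [-7.5, -52, -62.6, 23.8, 0], [-7.5, -52, -62.6, 23.8, 0]]]}}

```text
clock: 1.8
ee_pos: [0.5697, 0.0037, 0.3013]
ee_rot: [-0.011, 0.707, -0.012, -0.707]
ft_force: [1.2, -0.3, 1.1]
width: 0.0005
```

```bash
python3 - <<'E'
from h import *
st(); to(stand(.174,-.02,.255),-91.8)
E
```

```text
t 1.8 p [0.5697 0.0037 0.3013] F [ 1.2 -0.3  1.1] w 0.0005 yawY -91.85 x [ 7.e-04 -6.e-04 -1.e+00] q [ 0.54  0.34 -0.74  1.66  0.24  1.23 -1.86]
target [0.6293 0.1137 0.3   ] cm [  0.13 -11.19  -5.6 ] spin -0.05399227748296198
```

{"api": "arm_command", "payload": {"plan": [[[0, -11.2, -5.3, 0, 0], [0, -11.2, -5.3, 0, 0], [6, -11.2, -5.3, 0, 0], [12, -11.2, -5.3, 0, 0], [12.6, -11.2, -5.3, 0, 0], [12.6, -11.2, -5.3, 0, 0]]]}}

```text
clock: 2.55
ee_pos: [0.6261, 0.1128, 0.1764]
ee_rot: [-0.011, 0.707, -0.011, -0.707]
ft_force: [0.2, 0.3, 0.8]
width: 0.0007
```

```bash
python3 - <<'E'
from h import *
st(); 
for x,z in((.172,.11),(.185,.088),(.193,.068),(.199,.048),(.203,.027),(.205,.007),(.205,.001)): to(stand(x,-.02,z),-91.8)
s=bot.capture("side"); crop(s,265,30,425,200,4.5,"s2.png")
E
```

```text
t 2.55 p [0.6261 0.1128 0.1764] F [0.2 0.3 0.8] w 0.0007 yawY -91.82 x [ 1.1e-03  6.0e-04 -1.0e+00] q [ 0.27  0.59 -0.7   1.63  0.42  1.08 -2.14]
target [0.6273 0.1138 0.155 ] cm [ 2.14 -0.11 -0.11] spin -0.024304842120002945
target [0.6403 0.1134 0.133 ] cm [ 4.34 -0.11 -1.41] spin -0.024304842120002945
target [0.6483 0.1131 0.113 ] cm [ 6.34 -0.11 -2.21] spin -0.024304842120002945
target [0.6543 0.113  0.093 ] cm [ 8.34 -0.1  -2.8 ] spin -0.024304842120002945
target [0.6583 0.1128 0.072 ] cm [10.44 -0.1  -3.2 ] spin -0.024304842120002945
target [0.6603 0.1128 0.052 ] cm [12.44 -0.1  -3.4 ] spin -0.024304842120002945
target [0.6603 0.1128 0.046 ] cm [13.04 -0.1  -3.4 ] spin -0.024304842120002945
```

View pics/s2.png

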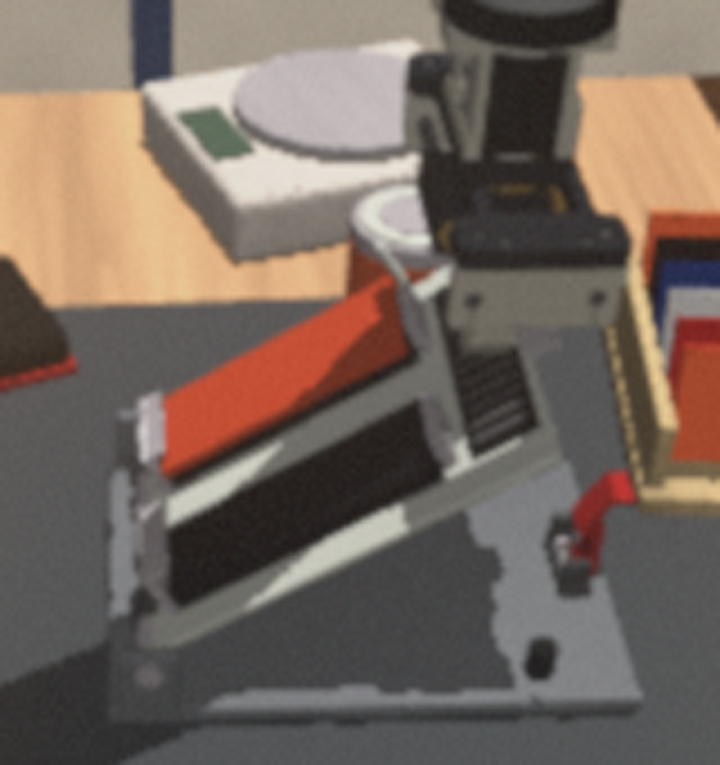

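```bash
python3 - <<'E'
from h import *
s=bot.capture("side"); o=bot.observe(); R=rot(o["ee_rot"])
for v in [(0,0,0),(0,.019,0),(0,.019,.0095),(0,.019,-.0095),(-.019,.019,0),(-.019,.019,.0375),(-.019,.019,-.0375),(-.066,.019,.0375),(-.066,.019,-.0375),(-.066,.095,-.0375),(-.066,.095,.0375),(-.066,-.095,.0375)]:
    p=proj(s,o["ee_pos"]+R@np.array(v)); print(v,((p-[265,30])*4.5).round())
print(proj(s,stand(.261,0,.0314)),)
t=bot.capture("top"); crop(t,130,40,290,220,3.3,"t3.png")
E
```

```text
(0, 0, 0) [486. 344.]
(0, 0.019, 0) [492. 365.]
(0, 0.019, 0.0095) [472. 366.]
(0, 0.019, -0.0095) [511. 365.]
(-0.019, 0.019, 0) [496. 331.]
(-0.019, 0.019, 0.0375) [419. 333.]
(-0.019, 0.019, -0.0375) [573. 330.]
(-0.066, 0.019, 0.0375) [427. 244.]
(-0.066, 0.019, -0.0375) [589. 241.]
(-0.066, 0.095, -0.0375) [622. 330.]
(-0.066, 0.095, 0.0375) [449. 334.]
(-0.066, -0.095, 0.0375) [399. 129.]
[402.54769472 137.0612503 ]
```

View pics/t3.png

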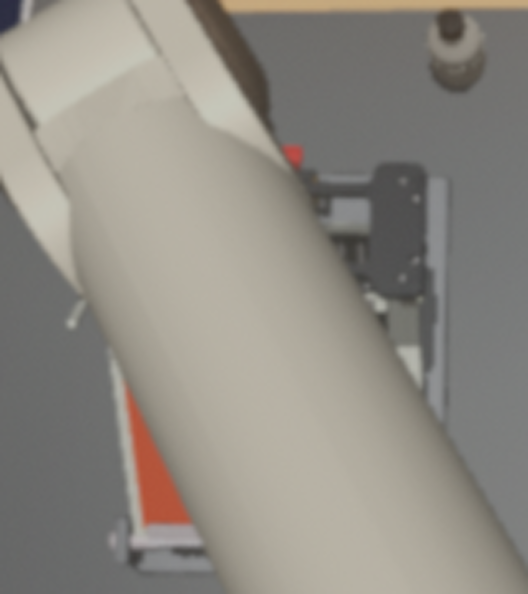

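{"api": "arm_command", "payload": {"plan": [[[2.2, -0.1, -0.1, 0, 0], [4.3, -0.1, -1.4, 0, 0], [6.3, -0.1, -2.2, 0, 0], [8.3, -0.1, -2.8, 0, 0], [9.5, -0.1, -3.0, 0, 0], [10.5, -0.1, -3.2, 0, 0], [11.5, -0.1, -3.3, 0, 0], [12.4, -0.1, -3.4, 0, 0]]]}}

```text
clock: 3.7
ee_pos: [0.6586, 0.1131, 0.0513]
ee_rot: [0.011, -0.707, 0.011, 0.707]
ft_force: [-5.8, 1.4, 9.9]
width: 0.0004
```

```bash
python3 - <<'E'
from h import *
st(); to(stand(.205,-.02,.001),-91.8)
s=bot.capture("side"); crop(s,265,30,425,200,4.5,"s3.png")
E
```

```text
t 3.7 p [0.6586 0.1131 0.0513] F [-5.8  1.4  9.9] w 0.0004 yawY -91.78 x [-1.3e-03 -1.0e-04 -1.0e+00] q [ 0.2   0.78 -0.61  1.61  0.53  0.92 -2.2 ]
target [0.6603 0.1128 0.046 ] cm [ 0.53  0.03 -0.17] spin 0.021651789640074526
```

View pics/s3.png

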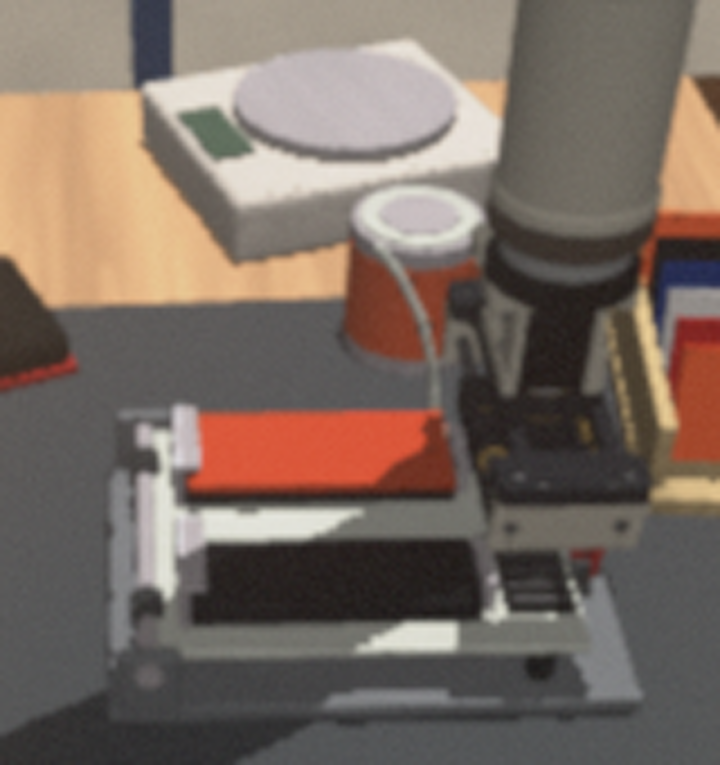

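{"api": "arm_command", "payload": {"plan": [[[0.3, 0, 0, 0, 0], [0.6, 0, 0, 0, 0], [0.8, 0, 0, 0, 0], [0.8, 0, 0, 0, 0]]]}}

```text
clock: 4.25
ee_pos: [0.6588, 0.1131, 0.0453]
ee_rot: [0.011, -0.707, 0.011, 0.707]
ft_force: [-9.7, -1.2, 21.9]
width: 0.0004
```

```bash
python3 - <<'E'
from h import *
st(); 
s=bot.capture("side"); crop(s,265,30,425,200,4.5,"s4.png")
E
```

```text
t 4.25 p [0.6588 0.1131 0.0453] F [-9.7 -1.2 21.9] w 0.0004 yawY -91.79 x [-8.e-04 -8.e-04 -1.e+00] q [ 0.2   0.79 -0.6   1.61  0.54  0.91 -2.2 ]
```

View pics/s4.png

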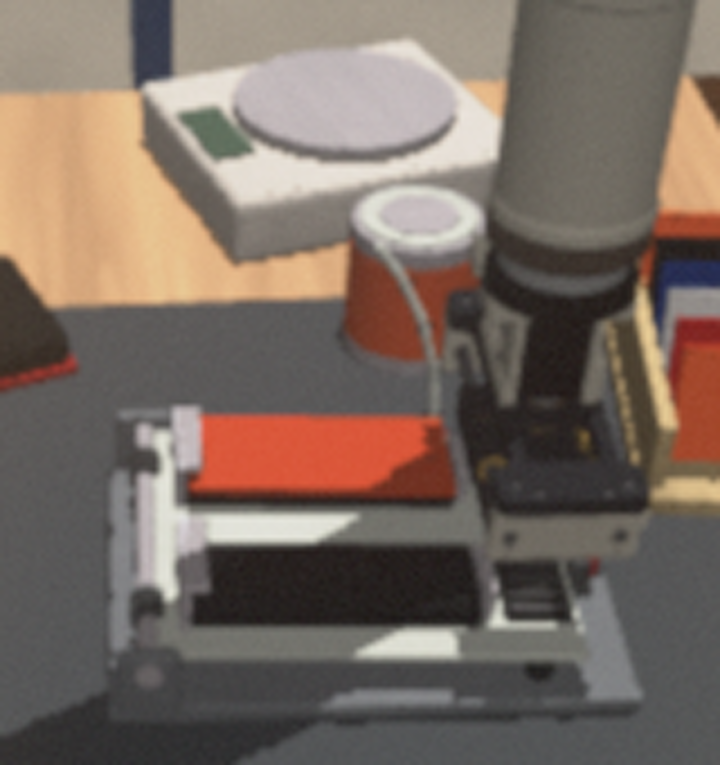

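{"api": "arm_command", "payload": {"plan": [[[-0.5, 0, 0, 0, 0], [-1.5, 0, 0, 0, 0], [-4, 0, 0, 0, 0], [-9, 0, 0, 0, 0], [-14, 0, 0, 0, 0], [-20, 0, 0, 0, 0], [-25, 0, 0, 0, 0]]]}}

```text
clock: 5.18
ee_pos: [0.6599, 0.1118, 0.2949]
ee_rot: [-0.011, 0.708, -0.012, -0.707]
ft_force: [0.3, 0.8, -0.6]
width: 0.0005
```

```bash
python3 - <<'E'
from h import *
st(); to([.47,-.34,.30],-105.5)
s=bot.capture("side"); crop(s,265,30,425,200,4.5,"s5.png")
E
```

```text
t 5.175 p [0.6599 0.1118 0.2949] F [ 0.3  0.8 -0.6] w 0.0005 yawY -91.85 x [ 1.4e-03 -5.0e-04 -1.0e+00] q [ 0.27  0.54 -0.72  1.41  0.36  1.32 -2.07]
target [ 0.47 -0.34  0.3 ] cm [-0.52 45.77 17.52] spin 13.64784723106726
```

View pics/s5.png

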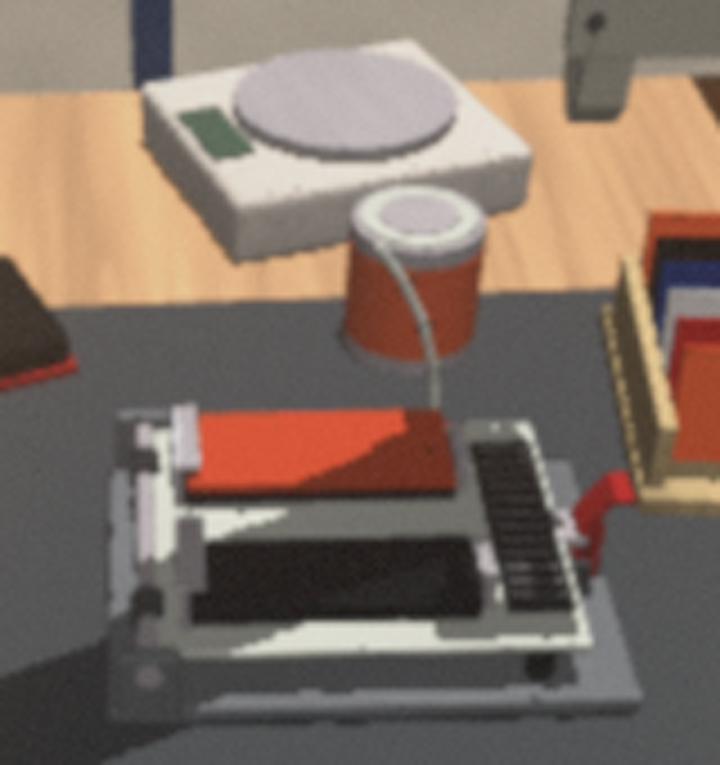

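```bash
python3 - <<'E'
from h import *
s=bot.capture("side");t=bot.capture("top")
print(tri(t,(326,60),s,(454,168)))
crop(s,240,200,520,400,2.8,"s6.png")
to([.5042,-.3512,.29],-105.5)
E
```

```text
(array([ 0.73929476, -0.10983364,  0.1840359 ]), np.float64(0.0043071081507930695))
target [ 0.5042 -0.3512  0.29  ] cm [ 0.51 46.86 14.21] spin 13.647109825593589
```

View pics/s6.png

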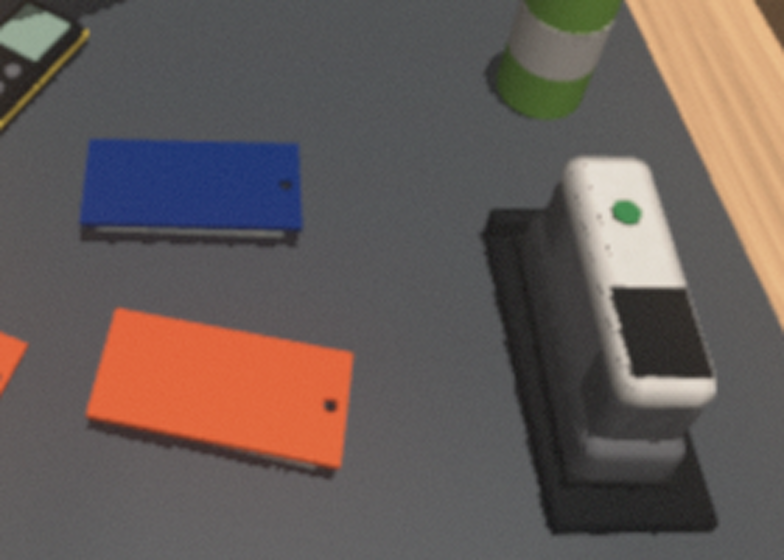

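{"api": "arm_command", "payload": {"plan": [[[0, 5, 1.5, 0, 1], [0.5, 46.9, 14.2, 13.6, 1], [0.5, 46.9, 14.2, 13.6, 1], [0.5, 46.9, 14.2, 13.6, 1], [0.5, 46.9, 14.2, 13.6, 1], [0.5, 46.9, 14.2, 13.6, 1], [0.5, 46.9, 14.2, 13.6, 1], [0.5, 46.9, 14.2, 13.6, 1], [0.5, 46.9, 14.2, 13.6, 1], [0.5, 46.9, 14.2, 13.6, 1]]]}}

```text
clock: 6.58
ee_pos: [0.5018, -0.3516, 0.2862]
ee_rot: [0.096, -0.7, 0.094, 0.701]
ft_force: [0.0, 0.3, -0.3]
width: 0.0909
```

```bash
python3 - <<'E'
from h import *
st(); to([.5042,-.3512,.0125],-105.5)
E
```

```text
t 6.575 p [ 0.5018 -0.3516  0.2862] F [ 0.   0.3 -0.3] w 0.0909 yawY -105.47 x [-0.0019  0.0022 -1.    ] q [ 1.    0.41 -0.58  1.57  0.23  1.23 -1.46]
target [ 0.5042 -0.3512  0.0125] cm [27.36 -0.06 -0.29] spin 0.029840782629065643
```

{"api": "arm_command", "payload": {"plan": [[[6, 0, -0.2, 0, 1], [12, 0, -0.2, 0, 1], [18, 0, -0.2, 0, 1], [23, 0, -0.2, 0, 1], [26, 0, -0.2, 0, 1], [27.3, 0, -0.2, 0, 1], [27.3, 0, -0.2, 0, 1]]]}}

```text
clock: 7.45
ee_pos: [0.505, -0.3508, 0.0146]
ee_rot: [0.095, -0.701, 0.094, 0.701]
ft_force: [0.1, 0.3, 0.2]
width: 0.0919
```

```bash
python3 - <<'E'
from h import *
st(); to([.5042,-.3512,.0125],-105.5)
s=bot.capture("side"); crop(s,240,200,520,400,2.8,"s7.png")
E
```

```text
t 7.45 p [ 0.505  -0.3508  0.0146] F [0.1 0.3 0.2] w 0.0919 yawY -105.29 x [-6.0e-04  1.3e-03 -1.0e+00] q [ 0.9   0.72 -0.45  1.77  0.43  0.75 -1.62]
target [ 0.5042 -0.3512  0.0125] cm [0.21 0.06 0.06] spin 0.20527141695744433
```

View pics/s7.png

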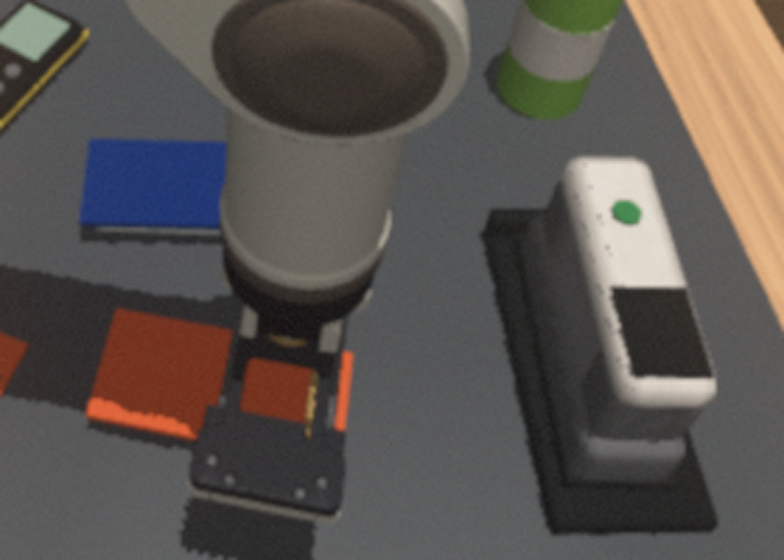

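The gripper straddles the panel on its hole half, with the panel's hole end showing at crop (345,390). I'll close, then lift.

{"api": "arm_command", "payload": {"plan": [[[0.2, 0, 0, 0, 0.6], [0.2, 0, 0, 0, 0.6], [0.2, 0, 0, 0, 0.6], [0.2, 0, 0, 0, 0.6], [-1, 0, 0, 0, 0.6], [-3, 0, 0, 0, 0.6], [-5, 0, 0, 0, 0.6], [-6, 0, 0, 0, 0.6]]], "squeeze": 12}}

```text
clock: 8.5
ee_pos: [0.5056, -0.353, 0.0775]
ee_rot: [-0.094, 0.702, -0.095, -0.7]
ft_force: [0.0, -0.5, -1.2]
width: 0.0701
```

```bash
python3 - <<'E'
from h import *
st()
s=bot.capture("side"); crop(s,240,200,520,400,2.8,"s8.png")
E
```

```text
t 8.5 p [ 0.5056 -0.353   0.0775] F [ 0.  -0.5 -1.2] w 0.0701 yawY -105.41 x [ 0.0025 -0.0018 -1.    ] q [ 0.93  0.64 -0.49  1.75  0.38  0.85 -1.58]
```

View pics/s8.png

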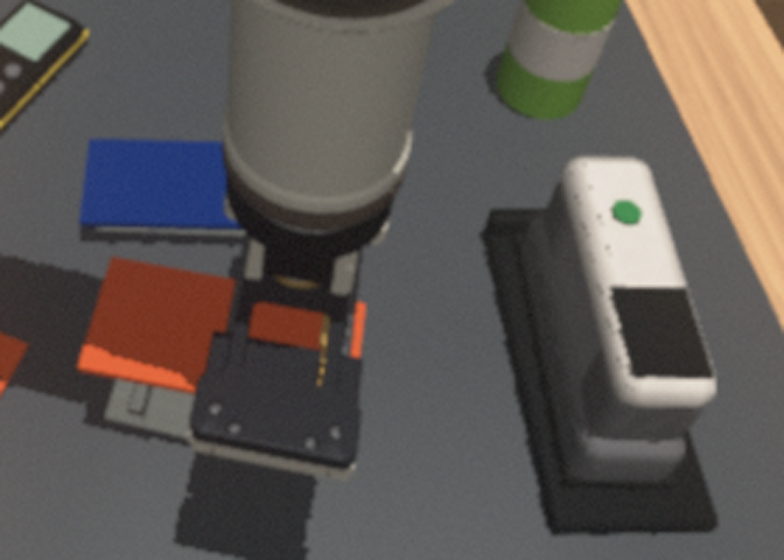

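{"api": "arm_command", "payload": {"plan": [[[0, 0, 0, 0, 0.6], [0, 0, 0, 0, 0.6], [0, 0, 0, 0, 0.6]]], "squeeze": 3}}

```text
clock: 8.93
ee_pos: [0.504, -0.3521, 0.0743]
ee_rot: [0.095, -0.7, 0.095, 0.701]
ft_force: [-0.7, -0.7, -1.2]
width: 0.0701
```

```bash
cat >> h.py <<'E'
def droop(c,uv,yawx):
    # ray through middle of panel's lower top edge intersected with vertical plane through grip along panel axis
    o=bot.observe(); R=rot(o["ee_rot"]); g=o["ee_pos"]-R[:,0]*.012
    n=np.array([-np.sin(yawx),np.cos(yawx),0]); a,d=ray(c,uv); p=a+d*(n@(g-a))/(n@d)
    v=p-g; l=np.hypot(*v[:2]); print("p",p.round(4),"dist",l.round(4),"tilt",(np.arctan2(-(v[2]),l)+.0025/.11).round(3))
E
python3 - <<'E'
from h import *
st()
s=bot.capture("side"); crop(s,240,200,520,400,2.8,"s9.png")
droop(s,(240+96/2.8,200+315/2.8),np.radians(-15.5))
E
```

```text
t 8.925 p [ 0.504  -0.3521  0.0743] F [-0.7 -0.7 -1.2] w 0.0701 yawY -105.4 x [-1.2e-03  8.0e-04 -1.0e+00] q [ 0.93  0.64 -0.49  1.75  0.38  0.85 -1.58]
p [ 0.3995 -0.3231  0.083 ] dist 0.1086 tilt 0.054
```

View pics/s9.png

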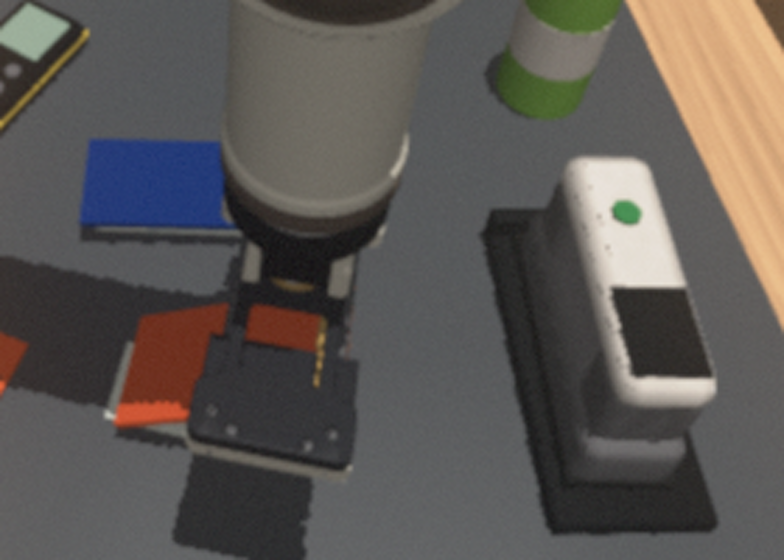

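```bash
python3 - <<'E'
from h import *
s=bot.capture("side"); 
droop(s,(240+128/2.8,200+367/2.8),np.radians(-15.5))
crop(s,240,200,520,400,2.8,"s10.png")
E
```

```text
p [ 0.4151 -0.3274  0.024 ] dist 0.0925 tilt 0.616
```

View pics/s10.png

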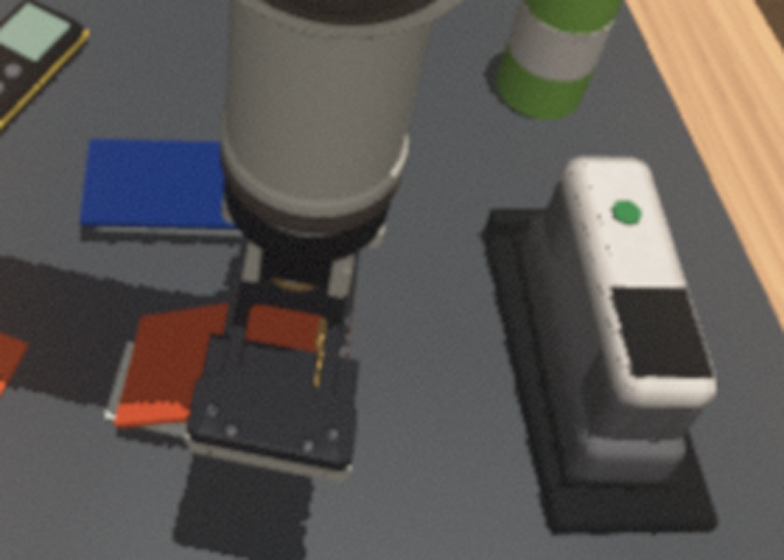

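Loosened to 3 N, the panel drooped by itself with its hole end up until the lower edge, crop (128,370), touched the drying rest, at a tilt of about 0.6. I'll lower the gripper to bring the tilt to about 0.25, then tighten.

{"api": "arm_command", "payload": {"plan": [[[0.9, 0, 0, 0, 0.6], [1.8, 0, 0, 0, 0.6], [2.7, 0, 0, 0, 0.6], [3.4, 0, 0, 0, 0.6], [3.4, 0, 0, 0, 0.6]]], "squeeze": 3}}

```text
clock: 9.65
ee_pos: [0.5041, -0.352, 0.0401]
ee_rot: [0.095, -0.7, 0.094, 0.701]
ft_force: [-0.3, 1.0, -0.2]
width: 0.0699
```

{"api": "arm_command", "payload": {"plan": [[[0, 0, 0, 0, 0.6], [0, 0, 0, 0, 0.6], [-1, 0, 0, 0, 0.6], [-3, 0, 0, 0, 0.6], [-6, 0, 0, 0, 0.6]]], "squeeze": 20}}

```text
clock: 10.28
ee_pos: [0.5044, -0.3522, 0.1025]
ee_rot: [0.095, -0.701, 0.095, 0.701]
ft_force: [1.1, 0.2, 0.1]
width: 0.0694
```

```bash
python3 - <<'E'
from h import *
st()
s=bot.capture("side"); 
crop(s,240,200,520,400,2.8,"s11.png")
E
```

```text
t 10.275 p [ 0.5044 -0.3522  0.1025] F [1.1 0.2 0.1] w 0.0694 yawY -105.4 x [-2.e-04  3.e-04 -1.e+00] q [ 0.94  0.6  -0.51  1.74  0.36  0.9  -1.56]
```

View pics/s11.png

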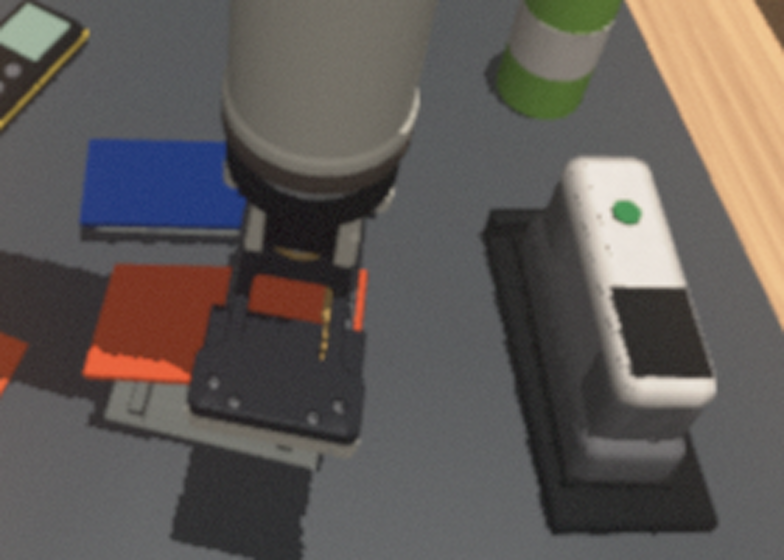

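```bash
python3 - <<'E'
from h import *
s=bot.capture("side");t=bot.capture("top")
droop(s,(240+98.5/2.8,200+319/2.8),np.radians(-15.5))
crop(t,150,70,280,220,4,"t4.png"); crop(s,280,100,420,200,5.5,"s12.png")
T=lambda p:[round(float(v),1) for v in (proj(t,p)+.375-[150,70])*4]
S=lambda p:[round(float(v),1) for v in (proj(s,p)+.41-[280,100])*5.5]
for n,p in [("footcen",(.022,-.052,.017)),("footR",(.022,-.08,.017)),("footL",(.022,-.024,.017)),("lipR",(.031,-.082,.028)),("lipTopR",(.031,-.082,.032)),("lipTopL",(.031,-.022,.032)),("headR",(.176,-.08,.017)),("headL",(.176,-.024,.017)),("stopR",(.176,-.072,.023)),("strip1",(.227,.075,.007)),("strip2",(.227,-.075,.007)),("strip3",(.191,-.075,.007)),("rim R",(.236,-.1,.003)),("pinR",(0,-.11,0)),("pinL",(0,.11,0)),("refTL",(.176,.087,.022)),("refTR",(.176,.017,.022))]:
    q=stand(*p); print(n,q.round(4),T(q),S(q))
E
```

```text
p [ 0.4007 -0.3241  0.0801] dist 0.1098 tilt 0.342
footcen [0.4764 0.0865 0.062 ] [352.3, 500.0] [148.4, 316.4]
footR [0.4755 0.0585 0.062 ] [402.5, 500.7] [150.4, 358.7]
footL [0.4772 0.1145 0.062 ] [302.0, 499.4] [146.5, 276.0]
lipR [0.4844 0.0563 0.073 ] [404.2, 484.1] [171.8, 341.4]
lipTopR [0.4844 0.0563 0.077 ] [403.5, 483.9] [171.8, 334.0]
lipTopL [0.4863 0.1162 0.077 ] [294.4, 482.4] [166.7, 245.7]
headR [0.6294 0.0537 0.062 ] [407.2, 226.6] [510.9, 350.7]
headL [0.6312 0.1097 0.062 ] [307.3, 225.0] [492.2, 268.8]
stopR [0.6297 0.0617 0.068 ] [391.8, 224.6] [509.8, 327.8]
strip1 [0.6852 0.207  0.052 ] [136.6, 135.6] [565.9, 154.6]
strip2 [0.6805 0.0571 0.052 ] [401.8, 139.8] [623.6, 358.2]
strip3 [0.6445 0.0582 0.052 ] [400.7, 202.9] [541.0, 360.1]
rim R [0.6887 0.0318 0.048 ] [446.8, 126.2] [654.0, 403.3]
pinR [0.4525 0.0293 0.045 ] [457.9, 540.8] [100.4, 437.3]
pinL [0.4595 0.2491 0.045 ] [68.6, 535.7] [94.0, 133.5]
refTL [0.6346 0.2206 0.067 ] [106.5, 220.5] [460.4, 116.0]
refTR [0.6324 0.1507 0.067 ] [232.3, 222.5] [480.7, 204.0]
```

View pics/t4.png

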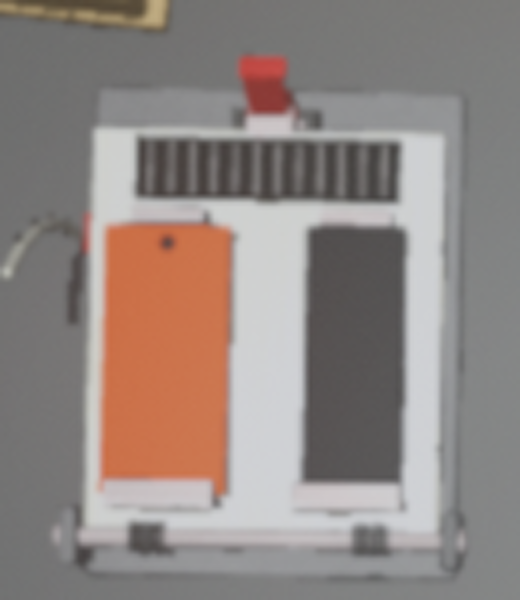

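View pics/s12.png

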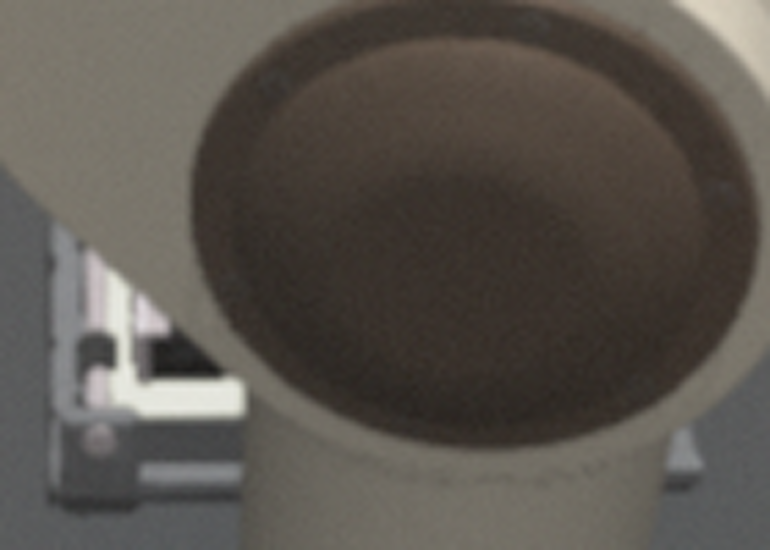

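```bash
python3 - <<'E'
from h import *
to(stand(.156,-.052,.215),-91.8)
E
```

```text
target [0.6103 0.0823 0.26  ] cm [-15.67 -44.74   1.5 ] spin -13.614028900138521
```

{"api": "arm_command", "payload": {"plan": [[[-5, 0, 0, 0, 0.6], [-11, 0, 0, 0, 0.6], [-15.7, -3, 0, -2, 0.6], [-15.7, -8, 0.2, -6, 0.6], [-15.7, -13.5, 0.5, -10, 0.6], [-15.7, -19, 0.7, -13.6, 0.6], [-15.7, -24.5, 0.9, -13.6, 0.6], [-15.7, -30, 1.1, -13.6, 0.6], [-15.7, -35.5, 1.3, -13.6, 0.6], [-15.7, -40.5, 1.4, -13.6, 0.6], [-15.7, -43.7, 1.5, -13.6, 0.6], [-15.7, -44.7, 1.5, -13.6, 0.6]]]}}

```text
clock: 11.92
ee_pos: [0.6083, 0.0854, 0.2578]
ee_rot: [0.01, -0.707, 0.009, 0.707]
ft_force: [-0.0, 0.1, -0.9]
width: 0.0695
```

```bash
python3 - <<'E'
from h import *
st(); to(stand(.150,-.052,.062),-91.8)
s=bot.capture("side"); crop(s,265,0,425,200,3,"s13.png")
print(proj(s,stand(.15,-.052,.2)))
E
```

```text
t 11.925 p [0.6083 0.0854 0.2578] F [-0.   0.1 -0.9] w 0.0695 yawY -91.57 x [-7.e-04  1.e-03 -1.e+00] q [ 0.36  0.47 -0.74  1.6   0.34  1.2  -2.05]
target [0.6043 0.0825 0.107 ] cm [15.08  0.32  0.39] spin 0.22924522602478703
[368.38434207  86.67852061]
```

View pics/s13.png

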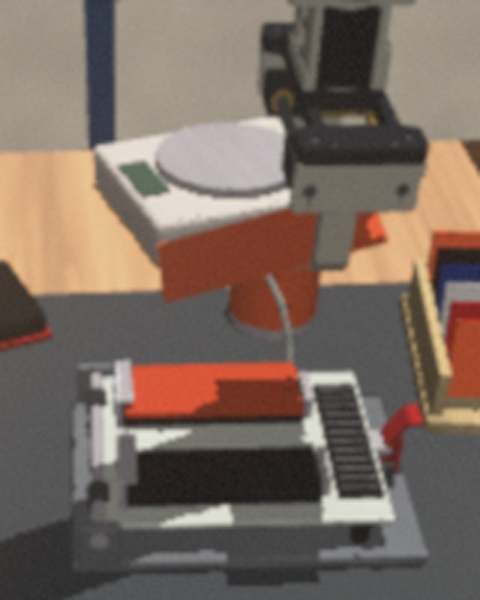

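The panel is held with its hole end up, its near edge running from crop (163,298) to (385,238). I'll descend.

{"api": "arm_command", "payload": {"plan": [[[5, 0.3, 0.4, 0, 0.6], [10, 0.3, 0.4, 0, 0.6], [13.5, 0.3, 0.4, 0, 0.6], [15, 0.3, 0.4, 0, 0.6], [15, 0.3, 0.4, 0, 0.6]]]}}

```text
clock: 12.6
ee_pos: [0.6044, 0.0782, 0.1075]
ee_rot: [0.011, -0.706, 0.012, 0.708]
ft_force: [0.0, 0.6, 0.2]
width: 0.0701
```

```bash
python3 - <<'E'
from h import *
st(); to(stand(.150,-.052,.062),-91.8)
s=bot.capture("side"); crop(s,280,70,420,200,5.5,"s14.png")
t=bot.capture("top"); crop(t,150,70,280,220,4,"t5.png")
E
```

```text
t 12.6 p [0.6044 0.0782 0.1075] F [0.  0.6 0.2] w 0.0701 yawY -91.9 x [-1.5e-03 -6.0e-04 -1.0e+00] q [ 0.31  0.63 -0.66  1.74  0.46  0.93 -2.14]
target [0.6043 0.0825 0.107 ] cm [ 0.05 -0.43  0.03] spin -0.09842565822727067
```

View pics/s14.png

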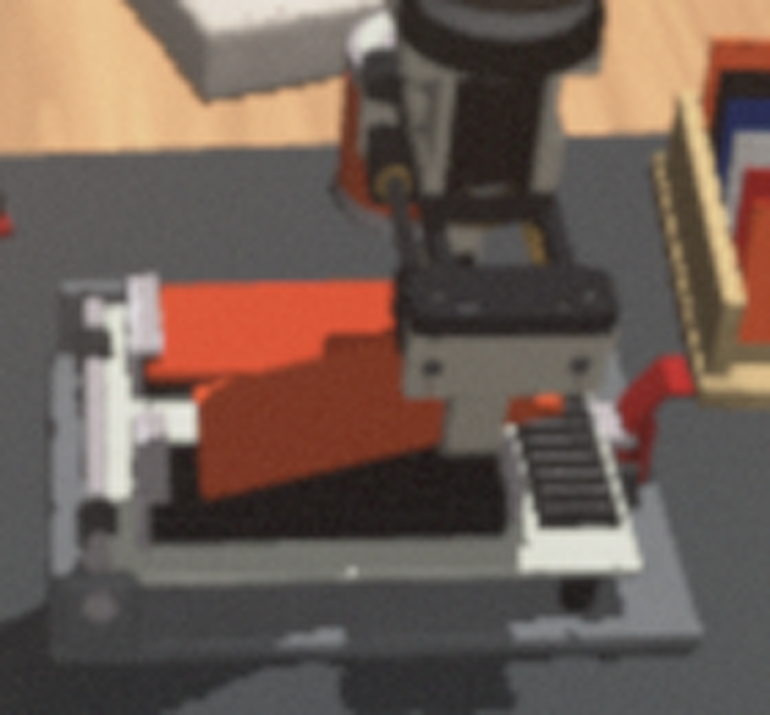

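View pics/t5.png

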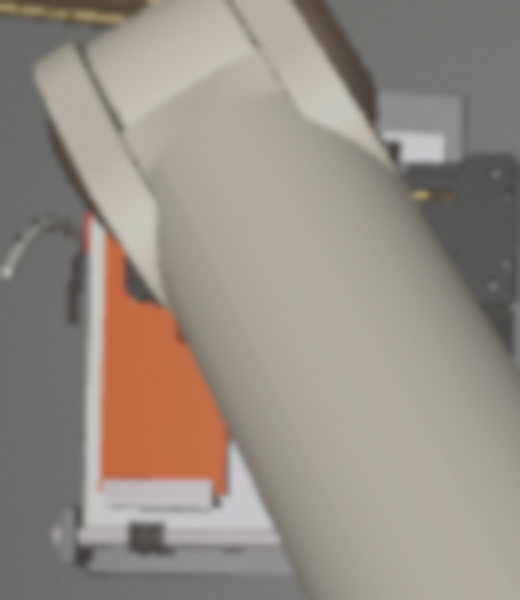

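```bash
cat >> h.py <<'E'
def avg(n=6):
    P=[];F=[]
    for i in range(n):
        o=bot.observe(); P.append(o["ee_pos"]);F.append(o["ft_force"]); c=bot.capture("side")
    P=np.array(P); m=P.mean(0); c,s=np.cos(YAW),np.sin(YAW); d=m-PIN
    print("avg",m.round(4),"sd",P.std(0).round(4),"stand",np.round([c*d[0]+s*d[1],-s*d[0]+c*d[1],d[2]],4),"F",np.mean(F,0).round(2)); return m
E
python3 - <<'E'
from h import *
m=avg();s=bot.capture("side")
g=m+[0,0,.012]
for uv in((201,391),(205,498),(203,444)):
    n=np.array([-np.sin(YAW),np.cos(YAW),0]); a,d=ray(s,(280+uv[0]/5.5,70+uv[1]/5.5)); 
    off={391:.035,498:-.035,444:0}[uv[1]]
    p=a+d*((n@(g-a)+off)/(n@d)); v=p-g; l=v@[np.cos(YAW),np.sin(YAW),0]; print(l,v[2],np.hypot(l,v[2]))
E
```

```text
avg [0.6059 0.0797 0.1096] sd [0.0002 0.0001 0.0002] stand [ 0.1517 -0.0548  0.0646] F [ 0.39  0.26 -0.78]
-0.1046746362754079 -0.03723087998730268 0.11109868542884689
-0.10634774898845317 -0.03916483710066565 0.11333017329922654
-0.1054819405869619 -0.03868370450867675 0.11235154108647544
```

{"api": "arm_command", "payload": {"plan": [[[1, -0.3, 0, 0, 0.6], [1.7, -0.3, 0, 0, 0.6], [2.1, -0.3, 0, 0, 0.6], [2.5, -0.3, 0, 0, 0.6], [2.5, -0.3, 0, 0, 0.6]]], "squeeze": 15}}

```text
clock: 13.68
ee_pos: [0.6048, 0.0827, 0.0828]
ee_rot: [0.011, -0.707, 0.011, 0.707]
ft_force: [-0.3, -0.7, 1.0]
width: 0.0695
```

```bash
python3 - <<'E'
from h import *
m=avg(4);st();s=bot.capture("side"); crop(s,280,70,420,200,5.5,"s15.png")
E
```

```text
avg [0.6048 0.0827 0.083 ] sd [0.     0.     0.0001] stand [ 0.1505 -0.0518  0.038 ] F [-0.12 -0.25  0.32]
t 13.875 p [0.6049 0.0827 0.0832] F [-0.1  0.2  0.8] w 0.0695 yawY -91.81 x [ 1.e-04  0.e+00 -1.e+00] q [ 0.29  0.66 -0.64  1.75  0.49  0.89 -2.17]
```

View pics/s15.png

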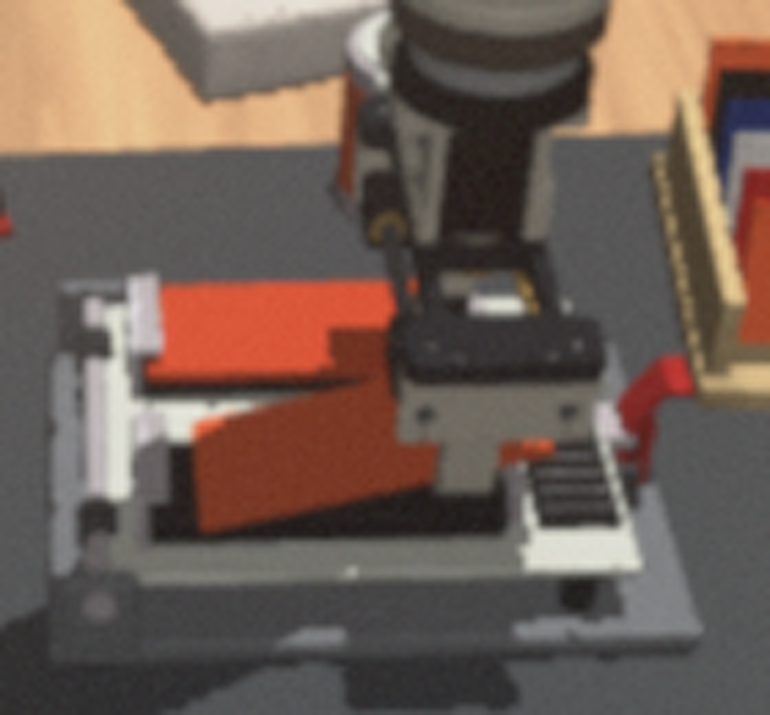

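{"api": "arm_command", "payload": {"plan": [[[0, 0, 0.6, 0, 0.6], [0, 0, 1.2, 0, 0.6], [0, 0, 1.7, 0, 0.6], [0, 0, 2.0, 0, 0.6], [0, 0, 2.0, 0, 0.6]]]}}

```text
clock: 14.55
ee_pos: [0.5845, 0.0833, 0.0831]
ee_rot: [0.011, -0.707, 0.011, 0.707]
ft_force: [0.1, -0.1, -0.8]
width: 0.0699
```

```bash
python3 - <<'E'
from h import *
m=avg(3);s=bot.capture("side"); crop(s,280,70,420,200,5.5,"s16.png")
E
```

```text
avg [0.5846 0.0832 0.083 ] sd [0.0001 0.     0.    ] stand [ 0.1303 -0.0519  0.038 ] F [-0.52 -0.03 -0.5 ]
```

View pics/s16.png

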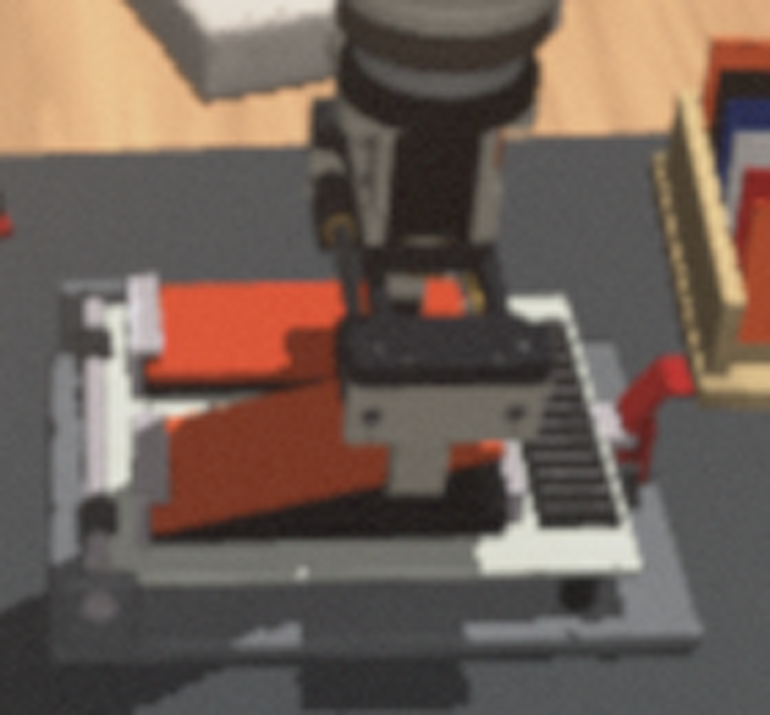

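The lower edge has gone under the ledge, with its near corner at crop (150,535). I'll push it home gently.

{"api": "arm_command", "payload": {"plan": [[[0, 0, 0.2, 0, 0.6], [0, 0, 0.35, 0, 0.6], [0, 0, 0.5, 0, 0.6], [0, 0, 0.5, 0, 0.6]]]}}

```text
clock: 15.25
ee_pos: [0.5836, 0.0833, 0.0847]
ee_rot: [-0.012, 0.71, -0.011, -0.705]
ft_force: [6.5, -1.1, 1.8]
width: 0.0699
```

```bash
python3 - <<'E'
from h import *
m=avg(3);s=bot.capture("side"); crop(s,280,70,420,200,5.5,"s17.png")
E
```

```text
avg [0.5836 0.0833 0.0847] sd [0. 0. 0.] stand [ 0.1293 -0.0519  0.0397] F [ 7.13 -0.38  1.48]
```

View pics/s17.png

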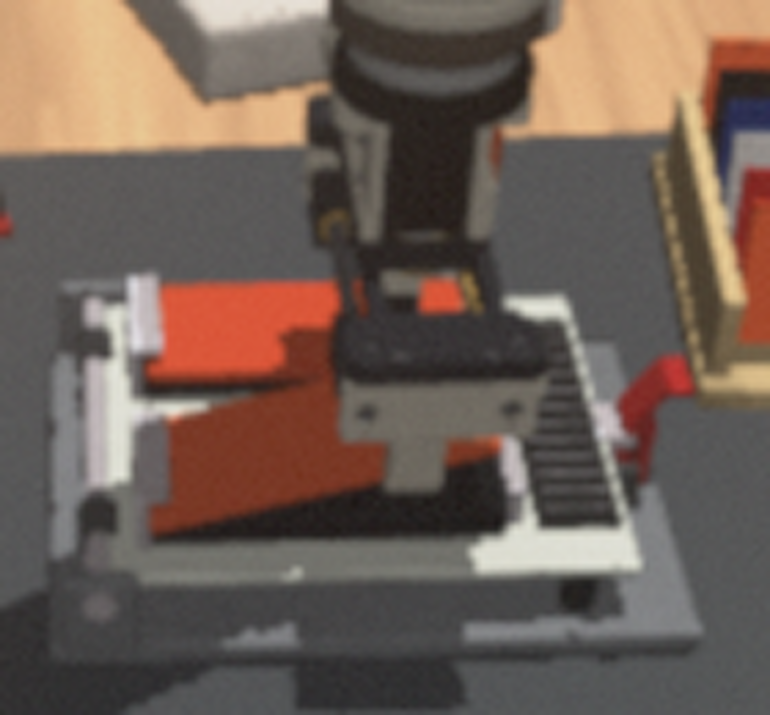

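{"api": "arm_command", "payload": {"plan": [[[0.4, 0, -0.3, 0, 0.6], [0.8, 0, -0.5, 0, 0.6], [1.3, 0, -0.6, 0, 0.6], [1.8, 0, -0.65, 0, 0.6], [2.2, 0, -0.7, 0, 0.6], [2.6, 0, -0.75, 0, 0.6], [2.6, 0, -0.75, 0, 0.6]]], "squeeze": 5}}

```text
clock: 16.32
ee_pos: [0.5863, 0.0833, 0.0563]
ee_rot: [0.011, -0.706, 0.011, 0.708]
ft_force: [0.2, 0.2, 0.5]
width: 0.0697
```

```bash
python3 - <<'E'
from h import *
m=avg(3);s=bot.capture("side"); crop(s,280,70,420,200,5.5,"s18.png")
E
```

```text
avg [0.5865 0.0833 0.0566] sd [0.0002 0.     0.0002] stand [ 0.1322 -0.0517  0.0116] F [ 0.12 -0.16  0.18]
```

View pics/s18.png

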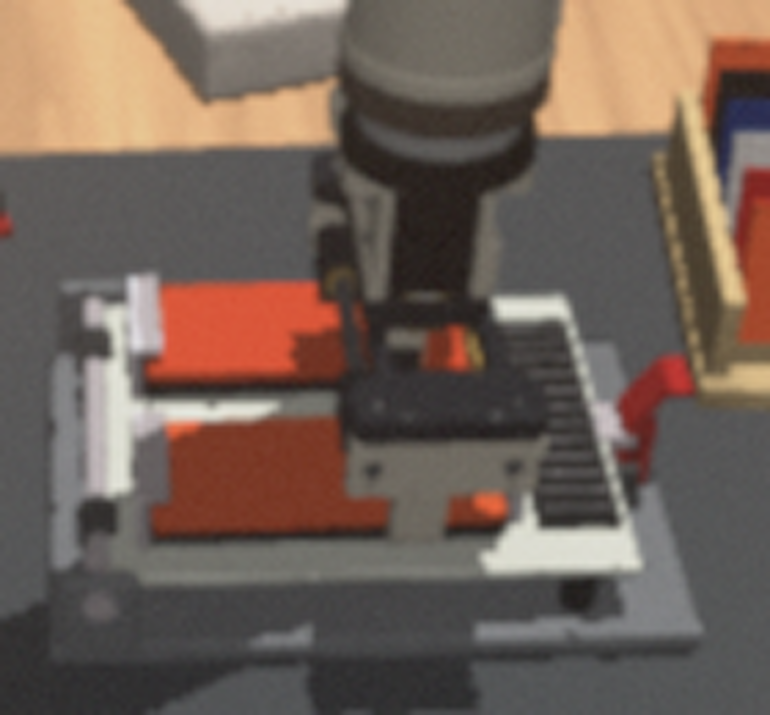

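{"api": "arm_command", "payload": {"plan": [[[0.2, 0, 0.1, 0, 0.6], [0.4, 0, 0.2, 0, 0.6], [0.45, 0, 0.3, 0, 0.6], [0.45, 0, 0.3, 0, 0.6], [0.4, 0, 0.2, 0, 0.85], [0.4, 0, 0.2, 0, 0.85], [0.4, 0, 0.2, 0, 0.85], [0.4, 0, 0.2, 0, 0.85]]]}}

```text
clock: 17.52
ee_pos: [0.585, 0.0833, 0.0527]
ee_rot: [0.011, -0.707, 0.011, 0.707]
ft_force: [-0.1, -0.9, -0.3]
width: 0.0781
```

```bash
python3 - <<'E'
from h import *
m=avg(2);st();s=bot.capture("side"); crop(s,280,70,420,200,5.5,"s19.png")
E
```

```text
avg [0.585  0.0833 0.0528] sd [0.0001 0.     0.0001] stand [ 0.1307 -0.0518  0.0078] F [-0.33 -0.29 -0.07]
t 17.625 p [0.5852 0.0833 0.0529] F [ 0.1  0.3 -0.3] w 0.078 yawY -91.81 x [-4.e-04  0.e+00 -1.e+00] q [ 0.28  0.67 -0.62  1.82  0.52  0.82 -2.2 ]
```

View pics/s19.png

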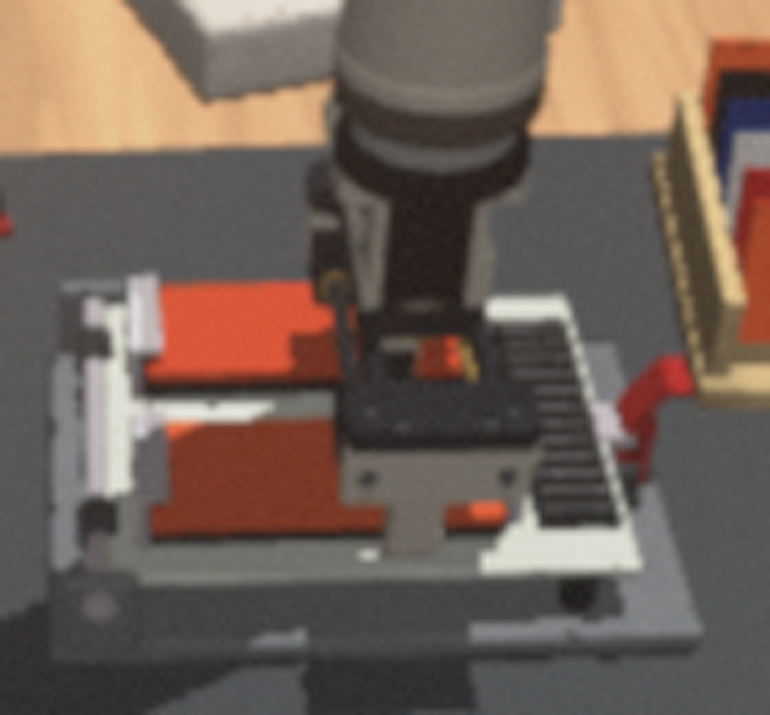

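{"api": "arm_command", "payload": {"plan": [[[-1, 0, 0, 0, 0.85], [-3, 0, 0, 0, 0.85], [-7, 0, 0, 0, 0.85], [-12, 0, 0, 0, 0.85], [-18, 0, 0, 0, 0.85], [-23, 5, 0, 0, 0.85], [-23, 11, 1, 0, 0.85], [-23, 17, 2, 0, 0.85], [-23, 23, 3, 0, 0.85], [-23, 28, 4, 0, 0.85], [-23, 30, 4, 0, 0.85], [-23, 30, 4, 0, 0.85]]]}}

```text
clock: 19.18
ee_pos: [0.536, -0.2164, 0.2839]
ee_rot: [-0.012, 0.707, -0.012, -0.707]
ft_force: [0.7, -0.4, -0.0]
width: 0.0777
```

```bash
python3 - <<'E'
from h import *
st();s=bot.capture("side");t=bot.capture("top"); cv2.imwrite("pics/side9.png",s["color"]); crop(t,150,70,280,220,4,"t9.png"); crop(s,280,70,420,200,5.5,"s20.png")
E
```

```text
t 19.175 p [ 0.536  -0.2164  0.2839] F [ 0.7 -0.4 -0. ] w 0.0777 yawY -91.96 x [ 1.1e-03 -3.0e-04 -1.0e+00] q [ 0.88  0.36 -0.69  1.67  0.24  1.2  -1.47]
```

View pics/t9.png

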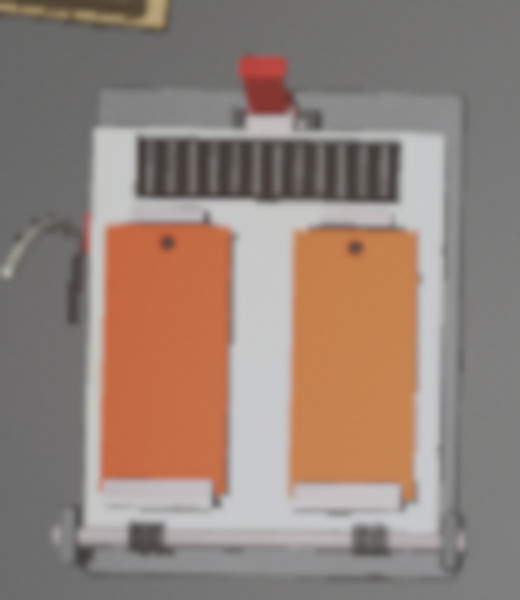

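View pics/s20.png

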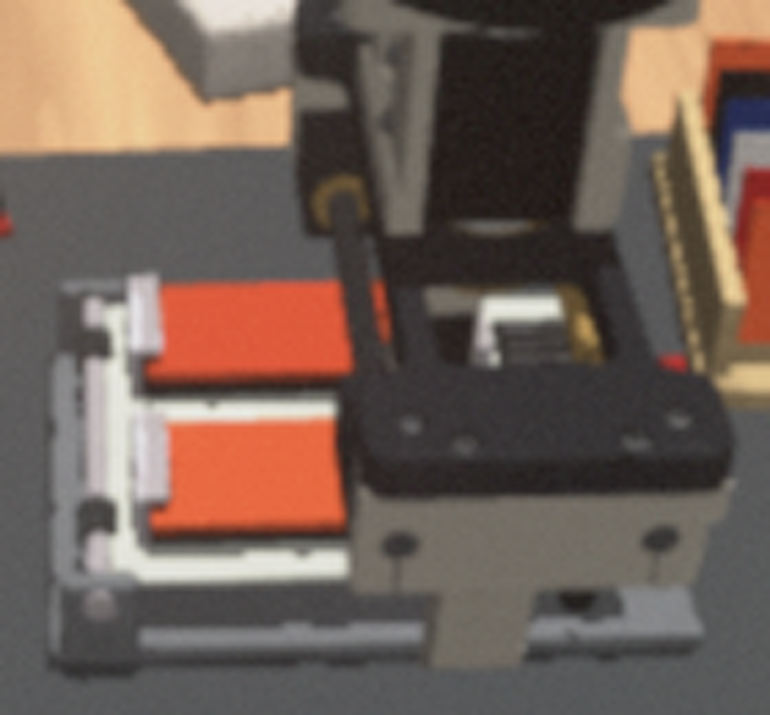

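```bash
python3 - <<'E'
from h import *
t=bot.capture("top")
hsv=cv2.cvtColor(t["color"],cv2.COLOR_BGR2HSV); m=cv2.inRange(hsv,(3,110,90),(18,255,255))
n,l,stt,ce=cv2.connectedComponentsWithStats(m)
c,s=np.cos(YAW),np.sin(YAW)
for pt in((238,160),(190,160)):
    k=l[pt[1],pt[0]]
    cs,_=cv2.findContours((l==k).astype(np.uint8),cv2.RETR_EXTERNAL,cv2.CHAIN_APPROX_NONE)
    P=[]
    for p in max(cs,key=cv2.contourArea).reshape(-1,2):
        d=onz(t,p,.067)-PIN; P.append([c*d[0]+s*d[1],-s*d[0]+c*d[1]])
    P=np.array(P)*1000; print(P.min(0).round(1),P.max(0).round(1),P.mean(0).round(1),cv2.minAreaRect(P.astype(np.float32)))
print([ (proj(t,stand(x,y,z))).round(1) for x,y,z in((0.022,-.052,.022),)])
b=cv2.inRange(hsv,(105,120,60),(125,255,255)); print(cv2.connectedComponentsWithStats(b)[3].round(1)[:6])
E
```

```text
[ 23.7 -85.6] [173.2 -18.5] [ 99.1 -53.1] ((98.17940521240234, -51.96677780151367), (149.8498077392578, 66.81061553955078), 0.8851622343063354)
[26.8 18.3] [174.1  86.4] [101.5  51.7] ((100.5260238647461, 52.52238845825195), (67.93486022949219, 147.31259155273438), 89.78250885009766)
[array([237.4, 194.6])]
[[316.6 201. ]
 [127.3  19.9]
 [134.   11. ]
 [575.6  80.1]
 [135.   13. ]
 [131.   14. ]]
```

View pics/side9.png

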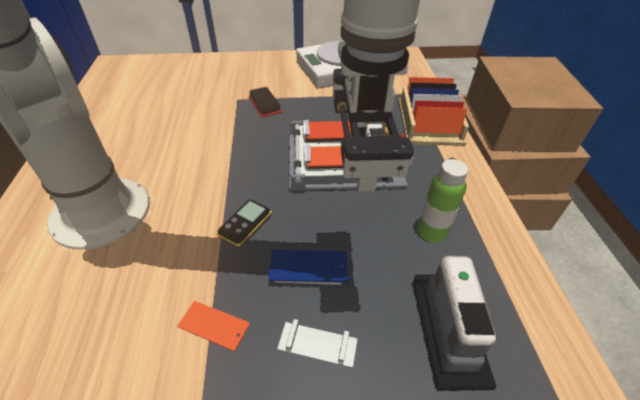

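{"api": "arm_command", "payload": {"plan": [[[-1, 2, 5, 0, 0.85], [-1, 6, 10, 0, 0.85], [-1, 10, 14, 0, 0.85], [-1, 14, 16, 0, 0.85], [-1, 16, 16, 0, 0.85], [-1, 16, 16, 0, 0.85]]]}}

```text
clock: 20.08
ee_pos: [0.3724, -0.3696, 0.293]
ee_rot: [-0.011, 0.707, -0.011, -0.707]
ft_force: [0.3, -0.1, -0.8]
width: 0.0779
```

```bash
python3 - <<'E'
from h import *
st();s=bot.capture("side"); crop(s,280,70,420,200,5.5,"s21.png")
S=lambda p:[round(float(v),1) for v in (proj(s,p)+.41-[280,70])*5.5]
for x,y in((.173,-.087),(.173,-.017),(.04,-.087),(.176,.017),(.176,.087)): print(x,y,S(stand(x,y,.022)))
E
```

```text
t 20.075 p [ 0.3724 -0.3696  0.293 ] F [ 0.3 -0.1 -0.8] w 0.0779 yawY -91.75 x [ 1.e-03  8.e-04 -1.e+00] q [ 1.25  0.23 -0.61  1.78  0.14  1.18 -1.  ]
0.173 -0.087 [507.7, 517.6]
0.173 -0.017 [484.6, 415.2]
0.04 -0.087 [193.6, 524.5]
0.176 0.017 [480.7, 369.0]
0.176 0.087 [460.4, 281.0]
```

View pics/s21.png

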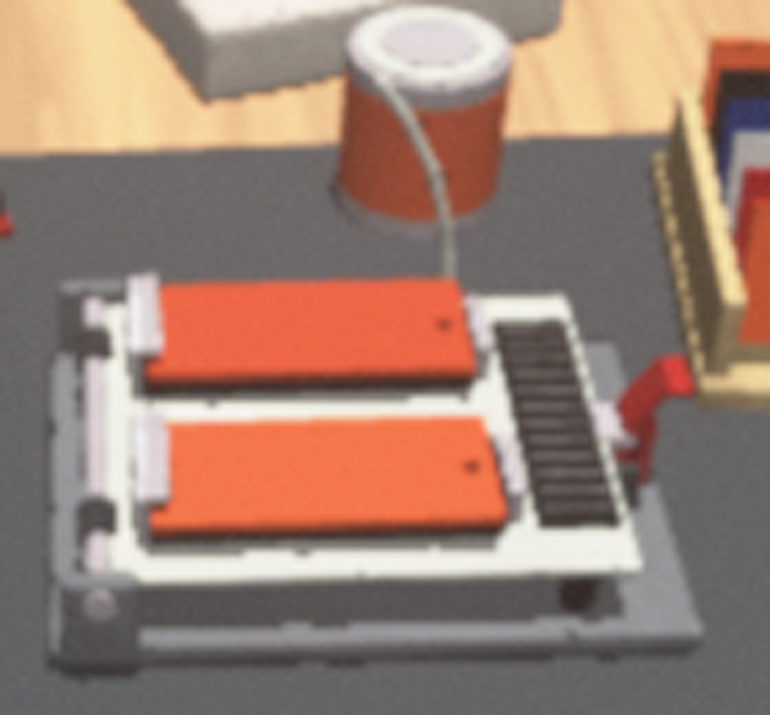

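The panel lies parallel to the reference panel, with its hole end at crop (508,520) in front of the stop at (512,465) and its lower edge under the ledge. The catch holds the plate, so I'm handing in.

```bash
python3 - <<'E'
from h import *
print(bot.hand_in()); st()
E
```

```text
the job is handed in; nothing more can be done
None
the job is handed in; nothing more can be done
```

I pushed the plate down by its rubber strip until the catch held it level. Then I took the large orange panel and let it droop hole end up in a loose grip. I hooked its lower edge under the ledge of the right-hand rest, pushed it home until the wrist read about 7 N against the upright, swung it down and let go. I handed the job in at about 20 s of the 56 s allowed, with the arm well clear; no verdict is reported.

- **Placement:** In the last top view the lower edge is about 1 mm from the upright. The panel's centre is within 1 mm of the rest's centre line, and it is square to about 0.015 rad.
- **Flatness:** I judged this by eye. In the side view the panel lies parallel to the reference panel, hole end in front of the stop. I didn't put a number on it.
- **Plate:** The catch still holds the plate level in the last side view.
- **Other objects:** I sent no move that came near the reference panel. In the last overall side view the blue panel and the meter look where they were. I tried a colour check of the blue panel, but it picked out the wrong areas and I did not repeat it.

No check of the final placing failed. The panel's estimated tilt did vary between measurements while it was held (0.34 to 0.37 rad). Position readings taken right after a move were up to about 2 mm off the settled values, so I averaged settled readings before the final approach.

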